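Set the seal selector and stamp the lacquered plaque

ROBOT

A 6-joint arm with a two-finger parallel gripper is mounted at the origin on the work surface. World frame = base frame: x ahead of the robot, y to its left, z up, the work surface at z = 0. Lengths are in m, angles in rad, forces in N, time in s.
With the tool pointing down it reaches from about 0.325 to 0.775 m from the base axis. Payload 5.5 kg.
Tool frame: the origin (TCP) lies midway between the tips of the shut fingers; the grasp point (between the pads) lies 19 mm behind it; z points along the fingers, y is the line along which they close (so a half turn about z gives the same grasp; the last joint's range is limited). The gripper opens to 85 mm and grips with 20 to 120 N. Pads are 22 mm wide; open, the fingers measure 114 mm over their backs; the gripper's body (76 mm by 85 mm) begins 54 mm behind the grasp point. The pads swing forward as they close: fully open they stand 13 mm farther back than shut.
Start: joints at [1.06, 0.091, 1.231, -0, 1.82, -0.057], TCP at [0.263, 0.539, 0.231] pointing down, gripper open.
Joint ranges: [-2.87, 2.87], [-0.86, 2.18], [0.17, 2.46], [-1.51, 4.65], [0.06, 2.69], [-2.65, 2.65]. Speed limits (rad/s): [2.57, 2.57, 3.01, 3.14, 3.14, 3.14].

INTERFACE

Orientations are given as a rotation vector (axis times angle).
In Python, from workcell import robot, imaging, ticket gives the robot as it stands. Calls block until the motion is done:
- robot.goto(position, orientation): joint-space move of the TCP to a pose.
- robot.move_l(position, attitude=None, v=0.15, max_force=None): straight line of the TCP; attitude=None keeps the orientation; v is the mean speed in m/s. With max_force (N) it stops when the force on the tool has changed by that much, and returns True; else False.
- robot.goto_joints(angles): joint-space move.
- robot.gripper_to(opening, squeeze=None): finger opening in m; squeeze is the grip in N (None keeps the last); returns when the fingers have stopped.
- robot.wait(seconds).
- robot.ik(position, orientation): joint angles nearest the present ones, or None.
- robot.observe(): the state.
- imaging.camera(name): name is "scene" or "top" or "wrist"; returns the picture (480x640x3 uint8, blue, green, red); there is no depth.
- imaging.camera_params(name): a dict with "vertical_fov" (degrees; the focal length in pixels is half the picture's height over the tangent of half this angle, whatever the lens; pixels are square), "cx", "cy" (the principal point, pixels), "R" (3x3) and "t" (3): a world point X has camera coordinates R X + t; the wrist camera has in their place "mount" (4x4, takes a point from camera to tool coordinates, whose origin is the TCP and whose axes are the flange's). Camera axes: x right, y down, z forward; pixel columns grow to the right and rows downward; lengths in m; the calibration is good to about 2 mm. A picture is of the moment at which its call begins: read the wrist's pose just before it. camera_params takes no time and is no camera call.
A pose or a line that the arm cannot do raises robot.MotionError and nothing moves.
- ticket.hand_in(): hands the job in; it is judged then, once.
Trained networks look in the newest picture that a camera, given by its name, has taken for a name from the list of things; names that differ only in an ending like _2 or _b are one class to them, and where a whole thing is asked for, a point or a joint stands for the part that bears it (a point fixed in the world has none). Each returns a list of dicts, best first, with "confidence" (0 to 1); they miss things now and then, are a little off and sometimes report something else, mostly with a low value. They report only what shows in the picture. A call takes as long as a camera call.
- imaging.masks_of(camera, thing): "mask" (480x640 bool, what is visible of it).
- imaging.place_of(camera, thing): "position" ([x, y, z] in m, in the coordinates of the camera as it stood for that picture, good to about 4 mm: a listed point, or the origin of a listed thing).
The state is a dict: "t": time; "joints": joint angles; "joint_velocities": joint speeds; "joint_torque": joint torques, N m; "ee_pos": TCP position; "eef_rot": TCP orientation; "wrist_force": force on the tool from outside, world axes, zero at the start; "ft_torque": the same for the moment, N m; "opening": finger opening in m; "finger_force": force on a finger pad.
Only numpy, scipy, OpenCV 4.12 (cv2) and the standard library are available. Lean on these libraries where they do the work, as an engineer would, in place of code of your own. Each camera call takes 0.05 s, during which the arm holds its last target. There are 200 camera calls.

TASK

Stamp the black plaque that lies ready under the press: first turn the black selector dial until its yellow pointer clicks in at the red stud, and only then push the lever's orange crossbar right down to its stop and let it spring all the way back up. Leave the dial set at the red stud, and do not disturb the plaque or the basin, vase, sanding block and scraper around the press.

Things in the scene. Friction and masses are not known exactly. Their poses are not given: they have to be found in the camera images.
- press: Green bench press, fixed to the table. Base 240 (x) x 420 (y) x 50 mm high (the deck). Origin: centre of its underside; its -x side faces the robot, turned by its yaw. In its frame, mm: dial axis at x -50, y -130; frame of lever and ram at y +110 (column 70 wide, x 60 to 110; head 56 wide, x -40 to 110, z 165 to 235; ram at x 0).
- dial (a joint): Angle of the selector dial (rad), growing anticlockwise seen from above, end stops at -2.2 and +2.2. At 0 the pointer points along the press's -x (to the robot). It clicks into a rest every 30 degrees (0, +-0.524, +-1.047, +-1.571, +-2.094); about 0.08 N m takes it over a click; let go between two clicks, it springs into the nearer.
- dial_grip (a point): On the dial's axis, 36 mm above the deck (86 mm over the table): where to grip. Turns with the dial. The dial: black disc 68 mm across, top 11 mm above the deck, with a grip bar 64 mm long (its own x), 16 mm thick (its own y), top 49 mm above the deck. A yellow line on top runs from the axis to the bar's pointer end (its own -x), whose end face is yellow too.
- dial_pointer (a point): The point to which the yellow pointer points on the circle of the studs: 62 mm from the dial's axis along its own -x, 8 mm above the deck. It turns with the dial.
- stud_red: Red round stud, 15 mm across, 8 mm high, fixed on the grey metal plate 62 mm from the dial's axis, at one of the clicks -1.571, -1.047, +1.047 or +1.571 of the dial. It marks the wanted setting. Origin: centre of its underside, on the deck. Three like white studs stand at the other three of these clicks.
- lever (a joint): Angle of the lever (rad) about a level hinge along the press's y: 0 when up at rest (arms 40 degrees above level, pointing to the press's -x), growing as it is pushed down, 1.047 at its stop (arms 20 degrees below level). A spring lifts it back; holding it at the stop takes about 8 N on the crossbar.
- lever_bar (a point): Middle of the lever's orange crossbar, a round bar 22 mm thick and 132 mm long along the press's y, at the ends of two thin arms (80 mm apart). It swings with the lever on a circle of 170 mm about the hinge; about 309 mm above the table at rest and 142 mm at the stop.
- lever_hinge (a point): Point on the lever's hinge axis, midway between the two arms, 200 mm above the table, fixed to the press.
- plaque: Black lacquered plaque, 100 x 80 x 10 mm, lying loose on the steel bed (50 mm above the table) under the ram. Origin: centre of its underside.
- basin: Orange plastic basin, 200 mm across, 75 mm high, loose. Origin: centre of its underside.
- vase: Black lacquer vase, standing, 140 mm across, 205 mm high, loose. Origin: centre of its underside.
- block: Cork sanding block, 122 x 67 x 30 mm, loose. Origin: centre of its underside.
- scraper: Flat scraper with black handle, 210 mm long along its x, 75 mm wide, 20 mm high, lying loose. Origin: on its underside, 10 mm behind where the blade leaves the handle.

How it is judged:
By the outcome, as a careful person would: the job done as asked, in the order asked, and still so for the second after the job is handed in, with the robot touching nothing.
It also fails if it takes over 72 s, if anything falls off the work surface, if the arm or the gripper's body presses on something with over 40 N, if the wrist force passes 120 N, or if a joint passes its speed limit or range.

## Working session

There is one attempt and no reset: what is moved stays moved. The work goes in short steps, each a Python script; the robot and the scene stay as the last script left them, time stands still between calls to the robot, and variables do not carry over. Pictures are saved under pics/ and viewed, at most 10 in all, crops included, and the job is handed in when it is done.

```bash
mkdir -p pics
cat > h.py <<'E'
import numpy as np, cv2
from scipy.spatial.transform import Rotation as R
from workcell import robot, imaging, ticket
def toworld(cam,p):
    c=imaging.camera_params(cam)
    if cam=="wrist":
        s=robot.observe(); M=np.array(c["mount"]); p=M[:3,:3]@p+M[:3,3]
        return R.from_rotvec(s["eef_rot"]).as_matrix()@p+np.array(s["ee_pos"])
    return np.array(c["R"]).T@(np.array(p)-np.array(c["t"]))
E
python3 - <<'E'
from h import *
np.set_printoptions(precision=4,suppress=True)
ims=[]
for c in ["scene","top"]:
    im=imaging.camera(c); cv2.imwrite(f"pics/{c}0.png",im)
    for t in ["press","dial_grip","dial_pointer","stud_red","lever_bar","lever_hinge","plaque","basin","vase","block","scraper"]:
        r=imaging.place_of(c,t)
        print(c,t,[(round(d["confidence"],2),toworld(c,d["position"])) for d in r[:2]])
s=robot.observe();print(s)
E
```

```text
scene press [(0.63, array([ 0.6789, -0.0328, -0.003 ]))]
scene dial_grip [(0.73, array([ 0.6252, -0.1639,  0.0879]))]
scene dial_pointer [(0.7, array([ 0.5734, -0.1948,  0.0588]))]
scene stud_red [(0.61, array([ 0.6219, -0.2256,  0.0489]))]
scene lever_bar [(0.6, array([0.5514, 0.079 , 0.3119])), (0.52, array([ 0.3855, -0.0034,  0.0029]))]
scene lever_hinge [(0.59, array([0.6812, 0.0726, 0.2006])), (0.15, array([ 0.624 , -0.2255,  0.0521]))]
scene plaque [(0.95, array([0.6781, 0.0696, 0.0486]))]
scene basin [(0.62, array([ 0.5603,  0.4868, -0.    ]))]
scene vase [(0.74, array([ 0.6336, -0.4664, -0.0015]))]
scene block [(0.59, array([ 0.3855, -0.003 , -0.0002]))]
scene scraper [(0.59, array([ 0.3729, -0.4252, -0.0012])), (0.19, array([ 0.3863, -0.0036,  0.0005]))]
top press [(0.68, array([ 0.6795, -0.0326,  0.0045]))]
top dial_grip [(0.57, array([ 0.6244, -0.1677,  0.0869]))]
top dial_pointer [(0.69, array([ 0.5717, -0.1925,  0.0583]))]
top stud_red []
top lever_bar [(0.78, array([0.555 , 0.0769, 0.3099])), (0.62, array([0.6798, 0.0699, 0.0498]))]
top lever_hinge [(0.96, array([0.6842
[... 209 characters left out ...]
, (0.73, array([ 0.6801, -0.0337,  0.0036]))]
top vase [(0.7, array([ 0.6366, -0.4675,  0.0005]))]
top block [(0.89, array([ 0.3922, -0.0019,  0.0008]))]
top scraper [(0.59, array([ 0.3738, -0.4247,  0.0032]))]
{'t': 1.2, 'joints': array([ 1.0603,  0.0911,  1.2307,  0.    ,  1.8198, -0.0567]), 'joint_velocities': array([-0.    ,  0.0002, -0.0004, -0.0007, -0.0002,  0.0009]), 'joint_torque': array([  0.0004, -45.8486, -41.8081,  -0.0001,   0.0016,  -0.0001]), 'ee_pos': array([0.263 , 0.5393, 0.2313]), 'eef_rot': array([0.7067, 3.0611, 0.0001]), 'wrist_force': array([-0.0085, -0.169 , -0.1693]), 'ft_torque': array([ 0.0127, -0.0121, -0.0151]), 'finger_force': 0.0, 'opening': 0.085469912083912}
```

Run:
```python
import cv2,numpy as np
a=cv2.imread("pics/scene0.png");b=cv2.imread("pics/top0.png")
cv2.imwrite("pics/both.png",cv2.resize(np.vstack([a,b]),(400,600)) if 0 else cv2.resize(np.hstack([a,b]),(800,300)))
from h import *
for n,P in [("scene",[.625,-.165,.087]),("top",[.625,-.165,.087])]:
    c=imaging.camera_params(n);q=np.array(c["R"])@P+c["t"];f=240/np.tan(np.radians(c["vertical_fov"])/2)
    u=int(c["cx"]+f*q[0]/q[2]);v=int(c["cy"]+f*q[1]/q[2]);print(n,u,v)
    im=cv2.imread(f"pics/{n}0.png"); w=60
    cv2.imwrite(f"pics/c_{n}.png",cv2.resize(im[max(0,v-w):v+w,max(0,u-w):u+w],(400,400)))
cv2.imwrite("pics/cc.png",np.hstack([cv2.imread("pics/c_scene.png"),cv2.imread("pics/c_top.png")]))
```

```text
scene 299 324
top 376 209
```

View pics/scene0.png

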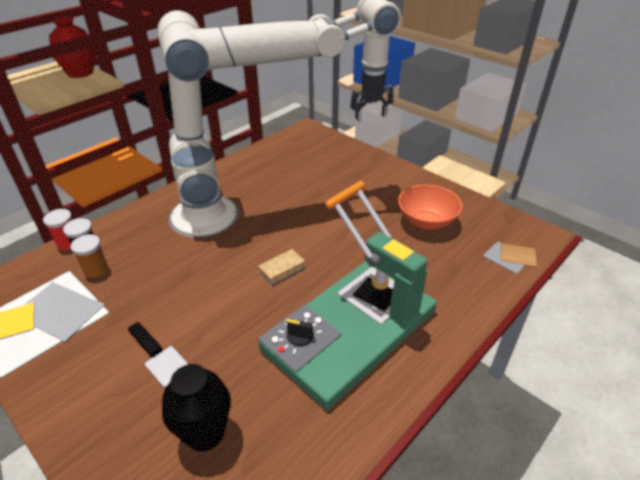

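View pics/cc.png

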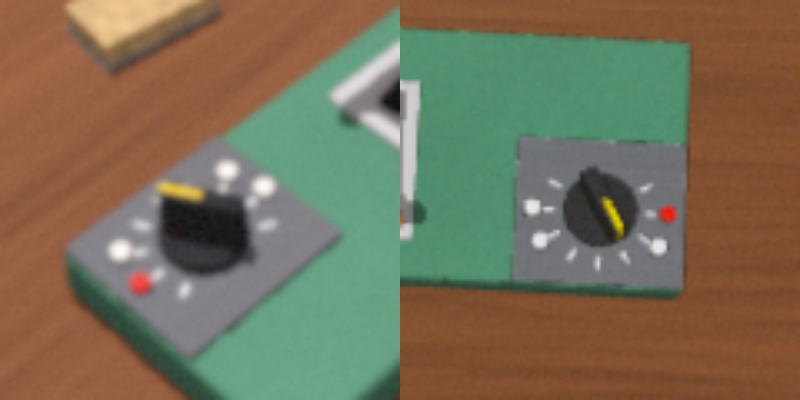

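View pics/top0.png

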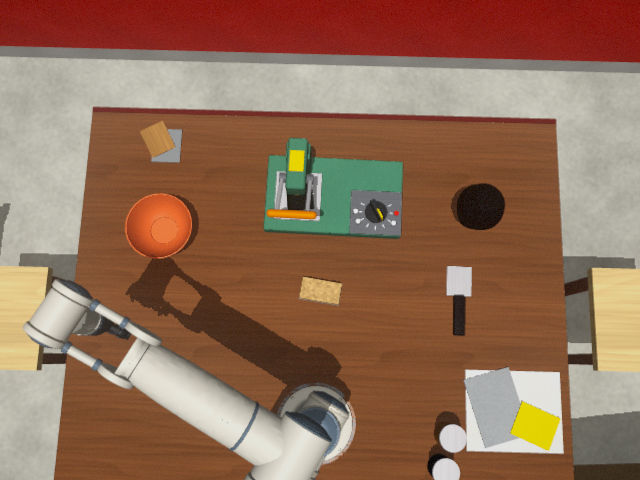

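The scene picture shows the dial at about (299,324), with the red stud at its -y side. In the top view the dial is at (376,212), the pointer is at about +30° and the red stud at (396,213) is at +90° (the +1.571 click). I'll retract and raise the arm, swing over the dial and refine with the wrist camera.

```bash
cat >> h.py <<'E'
def down(a): return (R.from_euler('z',a)*R.from_euler('x',np.pi)).as_rotvec()
E
python3 - <<'E'
from h import *
np.set_printoptions(precision=4,suppress=True)
a=np.radians(29)
robot.move_l([0.22,0.42,0.40],v=0.25)
robot.goto([0.40,-0.12,0.42],down(a))
robot.goto([0.56,-0.165,0.32],down(a))
for k,p in enumerate([[0.55,-0.165,0.32],[0.59,-0.20,0.27]]):
    robot.move_l(p); robot.wait(0.2)
    im=imaging.camera("wrist"); cv2.imwrite(f"pics/w{k}.png",im)
    for t in ["dial_grip","dial_pointer","stud_red"]:
        print(t,[(round(d["confidence"],2),toworld("wrist",d["position"])) for d in imaging.place_of("wrist",t)[:2]])
s=robot.observe();print(s["t"],s["joints"],s["wrist_force"])
E
```

```text
dial_grip [(0.91, array([ 0.6247, -0.1613,  0.0897]))]
dial_pointer []
stud_red [(0.59, array([ 0.625 , -0.2248,  0.0514]))]
dial_grip [(0.93, array([ 0.6234, -0.161 ,  0.0873])), (0.19, array([ 0.3753, -0.4227,  0.004 ]))]
dial_pointer []
stud_red [(0.76, array([ 0.629 , -0.2285,  0.0513]))]
6.725 [-0.3812  0.1657  1.0799  0.      1.8951  0.6832] [-0.149   0.2869 -0.3135]
```

View pics/w0.png

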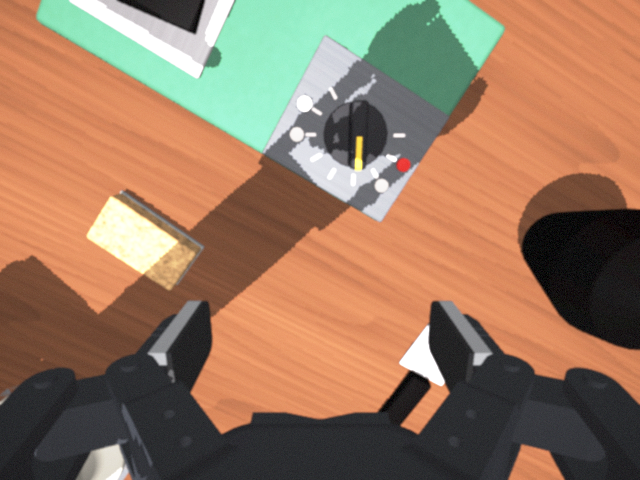

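The wrist picture shows the dial at (356,135), with its yellow line vertical in the image, so it lines up with the tool. The red stud at (403,165) is +60° further. Next I grip and turn.

Run:
```python
from h import *
np.set_printoptions(precision=3,suppress=True)
p=np.array([0.6242,-0.1625,0.16]); a=np.radians(29)
robot.goto(p,down(a)); robot.gripper_to(0.05)
hit=robot.move_l([*p[:2],0.069],v=0.08,max_force=12); print("hit",hit)
robot.gripper_to(0.0,25); s=robot.observe(); print(s["opening"],s["finger_force"],s["wrist_force"],s["ee_pos"])
j=np.array(s["joints"])
for d in range(8,65,8):
    q=j.copy(); q[5]-=np.radians(min(d,61)); robot.goto_joints(q)
    s=robot.observe(); print(d,s["ft_torque"],s["wrist_force"])
robot.wait(0.3); robot.gripper_to(0.05); robot.wait(0.3)
robot.move_l([*p[:2],0.17],v=0.12); robot.move_l([0.55,-0.165,0.30],v=0.2)
robot.wait(0.2)
im=imaging.camera("wrist"); cv2.imwrite("pics/w2.png",im)
W={}
for t in ["dial_grip","dial_pointer","stud_red"]:
    print(t,[(round(d["confidence"],2),toworld("wrist",d["position"])) for d in imaging.place_of("wrist",t)[:2]])
print(robot.observe()["t"])
```

```text
hit False
0.015677466613811225 29.65071737766266 [ 7.106 -9.306 -1.474] [ 0.626 -0.165  0.07 ]
8 [-0.109 -0.098 -0.044] [ 2.023 -1.748 -1.063]
16 [-0.247 -0.325  0.034] [ 3.162 -2.595 -1.61 ]
24 [-0.38  -0.344  0.11 ] [ 3.055 -3.745 -1.812]
32 [-0.439 -0.478 -0.212] [ 3.199 -3.477 -1.508]
40 [-0.371 -0.547 -0.031] [ 3.805 -3.636 -1.469]
48 [-0.424 -0.49   0.013] [ 4.422 -3.52  -2.476]
56 [-0.446 -0.46   0.55 ] [ 5.279 -4.802 -2.135]
64 [-0.38  -0.612 -0.086] [ 4.851 -3.565 -1.67 ]
dial_grip [(0.84, array([ 0.628, -0.16 ,  0.089]))]
dial_pointer []
stud_red [(0.65, array([ 0.625, -0.227,  0.055]))]
14.775
```

View pics/w2.png

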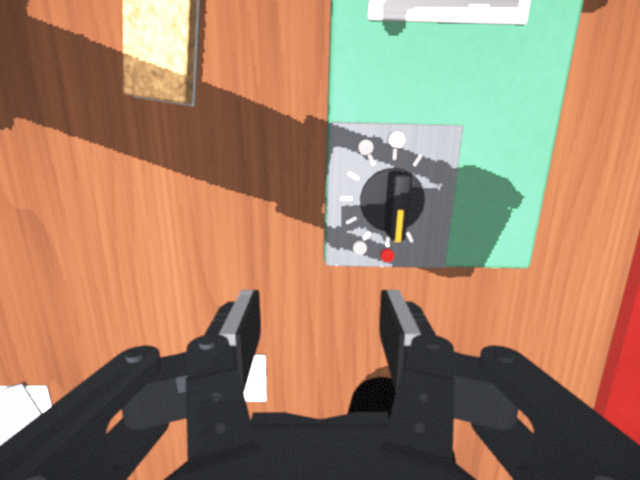

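The wrist picture shows the yellow line running (401,210)→(398,242), straight at the red stud (388,256), so the dial is set. Next comes the lever, pushed along its arc with shut fingers.

Run:
```python
from h import *
np.set_printoptions(precision=3,suppress=True)
H=np.array([.683,.0755,.2005]); 
def P(deg,up=0): 
    f=np.radians(deg); return H+[-.170*np.cos(f),.002,.170*np.sin(f)+.011+up]
robot.move_l([0.50,-0.165,0.42],v=0.3); robot.gripper_to(0.0,40)
o=down(np.pi)
robot.goto([.50,-.05,.43],o); robot.goto(P(40,.07),o); 
robot.wait(0.1); imaging.camera("top")
print([ (round(d["confidence"],2),toworld("top",d["position"])) for d in imaging.place_of("top","lever_bar")[:1]])
print(robot.observe()["wrist_force"])
print("contact",robot.move_l(P(40,-.004),v=.06,max_force=3)); s=robot.observe(); print(s["ee_pos"],P(40),s["wrist_force"])
for d in [30,20,10,0,-10,-16]:
    h=robot.move_l(P(d),v=.08,max_force=30); s=robot.observe(); print(d,h,s["ee_pos"],s["wrist_force"])
h=robot.move_l(P(-20,-.015),v=.04,max_force=22); s=robot.observe(); print("stop",h,s["ee_pos"],s["wrist_force"])
robot.wait(.3); s=robot.observe(); print(s["ee_pos"],s["wrist_force"],s["t"])
imaging.camera("scene"); r=imaging.place_of("scene","lever_bar"); print([(round(d["confidence"],2),toworld("scene",d["position"])) for d in r[:2]])
cv2.imwrite("pics/s1.png",imaging.camera("scene"))
```

```text
[(0.53, array([0.554, 0.077, 0.311]))]
[ 0.247 -0.582  0.659]
contact True
[0.552 0.078 0.32 ] [0.553 0.077 0.321] [-0.037 -0.352  4.761]
30 False [0.535 0.078 0.298] [-3.447  1.434  6.367]
20 False [0.522 0.078 0.271] [-4.911  0.721  6.171]
10 False [0.515 0.078 0.242] [-3.628  0.964  6.128]
0 False [0.513 0.078 0.213] [-2.767  1.498  5.227]
-10 False [0.516 0.077 0.183] [-2.172  1.12   5.768]
-16 False [0.52  0.077 0.166] [-0.245  0.015  6.625]
stop True [0.524 0.077 0.153] [-2.902 -0.432  6.928]
[0.524 0.077 0.153] [-2.663  0.479  6.843] 22.7583
[(0.85, array([0.524, 0.079, 0.143]))]
```

View pics/s1.png

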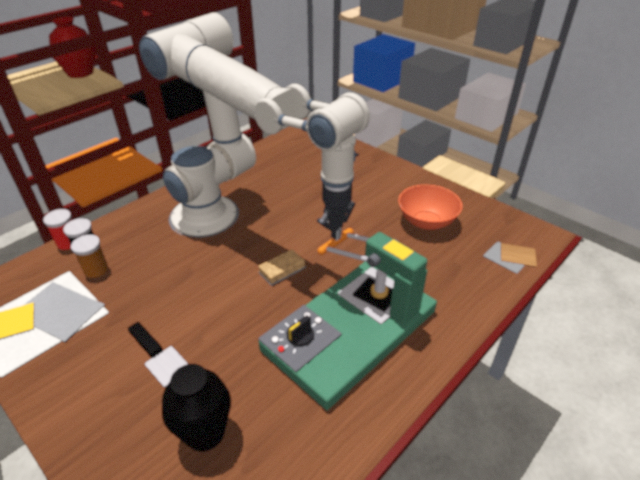

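The bar at (340,241) is down and the ram is on the plaque. I'll press once more to be sure it's at the stop, then let it rise.

Run:
```python
from h import *
np.set_printoptions(precision=4,suppress=True)
H=np.array([.683,.0755,.2005]); 
def P(deg,up=0): 
    f=np.radians(deg); return H+[-.170*np.cos(f),.002,.170*np.sin(f)+.011+up]
e=np.array(robot.observe()["ee_pos"])
for dz in [.0015,.003,.0045,.006]:
    h=robot.move_l(e-[0,0,dz],v=.01,max_force=30); s=robot.observe(); print(h,s["ee_pos"],s["wrist_force"])
    if s["wrist_force"][2]>22: break
robot.wait(.2)
for d in [-16,-10,0,10,20,30,40]:
    robot.move_l(P(d),v=.1)
    s=robot.observe(); print(d,s["wrist_force"])
robot.move_l(P(40,.1),v=.12)
robot.goto([.42,-.03,.45],down(np.pi)); robot.wait(.3)
for c in ["scene","top"]:
    im=imaging.camera(c); cv2.imwrite(f"pics/{c}9.png",im)
    for t in ["dial_grip","dial_pointer","stud_red","lever_bar","plaque","basin","vase","block","scraper"]:
        print(c,t,[(round(d["confidence"],2),toworld(c,d["position"])) for d in imaging.place_of(c,t)[:1]])
cv2.imwrite("pics/e.png",np.hstack([cv2.resize(cv2.imread("pics/scene9.png")[150:420,230:500],(400,400)),cv2.resize(cv2.imread("pics/top9.png")[120:320,230:430],(400,400))]))
print(robot.observe()["t"])
```

```text
False [0.5239 0.0773 0.1528] [-3.1229 -0.025   5.6741]
False [0.524  0.0774 0.1526] [-6.2906  1.5472 11.2212]
False [0.5241 0.0774 0.1525] [-7.733  -0.0165 17.2004]
False [0.5241 0.0773 0.1523] [-10.0587   0.2588  21.3602]
-16 [-0.036   0.2297  6.747 ]
-10 [-0.0717 -0.1993  5.5901]
0 [ 3.1106 -0.4758  4.5715]
10 [ 1.0165 -0.9091  4.912 ]
20 [ 0.8701 -0.3761  4.6116]
30 [-1.0107 -0.0547  4.0563]
40 [0.8877 0.3629 2.7614]
scene dial_grip [(0.73, array([ 0.6255, -0.165 ,  0.0878]))]
scene dial_pointer [(0.94, array([ 0.6243, -0.227 ,  0.0585]))]
scene stud_red [(0.55, array([ 0.6238, -0.224 ,  0.0508]))]
scene lever_bar [(0.85, array([0.5553, 0.079 , 0.3109]))]
scene plaque [(0.87, array([0.6752, 0.0735, 0.0556]))]
scene basin [(0.57, array([0.5605, 0.4884, 0.0026]))]
scene vase [(0.94, array([ 0.6344, -0.4673, -0.001 ]))]
scene block [(0.87, array([ 0.3881, -0.0021,  0.0061]))]
scene scraper [(0.92, array([ 0.3747, -0.426 , -0.    ]))]
top dial_grip [(0.83, array([ 0.6263, -0.1655,  0.0869]))]
top dial_pointer [(0.74, array([ 0.6262, -0.2254,  0.0584]))]
top stud_red [(0.56, array([ 0.624 , -0.2275,  0.0508]))]
top lever_bar [(0.92, array([0.5522, 0.0765, 0.3075]))]
top plaque [(0.83, array([0.6805, 0.0705, 0.0515]))]
top basin []
top vase []
top block [(0.54, array([ 0.3895, -0.0038,  0.0028]))]
top scraper [(0.9, array([ 0.3779, -0.4229,  0.0057]))]
30.175
```

View pics/e.png

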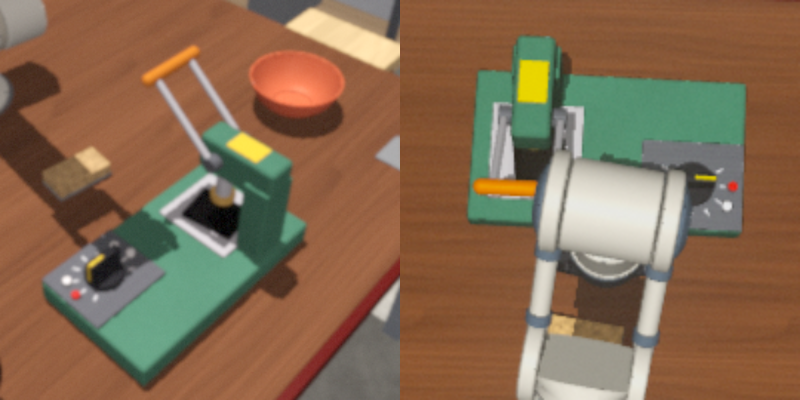

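The force built up steeply at z≈0.152, so the stop was reached. The final picture shows the lever fully up, the pointer at the red stud, and everything else where it was, so I'm handing in.

```bash
python3 -c "
from h import *
print(ticket.hand_in())"
```

```text
the job is handed in; nothing more can be done
None
```

The job is handed in: I set the dial at the red stud, then pressed the lever to its stop and let it spring back up; the last pictures show the plaque and the things around the press undisturbed, at about 30 s of the 72 s limit.

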